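Clear the finished vases, fetch the spindle from behind them, put the vases back

TASK

Three finished vases stand close in front of the half-turned spindle that goes on the lathe next: move all three onto the blue mat, then lay the spindle lengthwise in the dark wooden tray, and only then put each vase back in the middle of the log slice of its own wood. Set everything down gently, keep the vases upright all the time, and do not disturb the oil bottle.

Things in the scene. Friction and masses are not known exactly. Their poses are not given: they have to be found in the camera images.
- pale_vase: Turned vase of pale cream maple wood, about 0.22 kg. Origin: centre of its underside, z up. Height 150 mm; foot 44 mm across; belly 60 mm across at 55 mm up; a straight round neck 32 mm across from 112 mm up to the top at 150 mm. Grip it by the neck from above. It starts upright on the slice of its own wood.
- red_vase: Turned vase of reddish-brown cherry wood, about 0.22 kg. Origin: centre of its underside, z up. Height 125 mm; foot 44 mm across; belly 62 mm across at 45 mm up; a straight round neck 32 mm across from 87 mm up to the top at 125 mm. Grip it by the neck from above. It starts upright on the slice of its own wood.
- dark_vase: Turned vase of very dark brown walnut wood, about 0.22 kg. Origin: centre of its underside, z up. Height 138 mm; foot 44 mm across; belly 62 mm across at 76 mm up; a straight round neck 32 mm across from 100 mm up to the top at 138 mm. Grip it by the neck from above. It starts upright on the slice of its own wood.
- pale_slice: Display base of the pale vase: a round log slice, pale cream maple face with a grey-brown bark rim, 80 mm across and 8 mm thick, that does not move. Origin: centre of its underside, z up. The three slices lie side by side in a row, about 90 mm centre to centre, in any order, on a fixed grey-painted board (155 x 290 mm, its top 18 mm above the bench).
- red_slice: Display base of the red vase: a round log slice, reddish-brown cherry face with a grey-brown bark rim, 80 mm across and 8 mm thick, that does not move. Origin: centre of its underside, z up. The three slices lie side by side in a row, about 90 mm centre to centre, in any order, on a fixed grey-painted board (155 x 290 mm, its top 18 mm above the bench).
- dark_slice: Display base of the dark vase: a round log slice, very dark brown walnut face with a grey-brown bark rim, 80 mm across and 8 mm thick, that does not move. Origin: centre of its underside, z up. The three slices lie side by side in a row, about 90 mm centre to centre, in any order, on a fixed grey-painted board (155 x 290 mm, its top 18 mm above the bench).
- spindle: Half-turned beech spindle lying flat on the same board behind the slices (away from the robot), parallel to the row, its axis about 63 mm from the slice centres. 220 mm long along x; ends 34 mm square; in the middle a round barrel 33 mm across, 50 mm long. 0.18 kg. Origin: centre of its underside, z up; barrel axis 17 mm above. Grip across the barrel from above, keeping over the 8 mm slices.
- mat: Flat blue rubber mat at one side of the board (left or right varies), 280 mm along its x axis by 130 mm along y, 4 mm thick, does not move. Origin: centre of its underside, z up. Side area for the vases.
- tray: Shallow open dark-wood workpiece tray at the other side of the board, outside 256 mm along its x axis by 108 mm along y by 22 mm high, walls 6 mm, inside 244 x 96 mm with its floor 6 mm above the underside; does not move. Origin: centre of its underside, z up.
- oil_bottle: Bystander: amber bottle of finishing oil with a black cap, 56 mm across, 150 mm high, standing on the bench beyond the board, seen from the robot. Origin: centre of its underside.
Mind the look-alikes: they are no part of the job. Of the things like the spindle, leave any that is grey; of the rest the larger one is meant.

How it is judged (in metres and radians):
On the way, in this order (a step that is already met when the one before it is completed fails the run):
1. all three vases stand upright on the blue mat, released (x of pale_vase in the frame of mat between -0.125 and 0.125 m and y of pale_vase in the frame of mat between -0.05 and 0.05 m and z of pale_vase in the frame of mat between -0.002 and 0.008 m and angle between each of pale_vase, red_vase, dark_vase's own z axis and vertical below 0.12 rad and linear speed of each of pale_vase, red_vase, dark_vase below 0.03 m/s and contact force between the fingers and pale_vase below 0.1 N and x of red_vase in the frame of mat between -0.125 and 0.125 m and y of red_vase in the frame of mat between -0.05 and 0.05 m and z of red_vase in the frame of mat between -0.002 and 0.008 m and contact force between the fingers and red_vase below 0.1 N and x of dark_vase in the frame of mat between -0.125 and 0.125 m and y of dark_vase in the frame of mat between -0.05 and 0.05 m and z of dark_vase in the frame of mat between -0.002 and 0.008 m and contact force between the fingers and dark_vase below 0.1 N), for 0.2 s.
2. the spindle lies lengthwise in the tray, released, with all three vases still on the mat (all of step 1 and x of spindle in the frame of tray between -0.02 and 0.02 m and y of spindle in the frame of tray between -0.04 and 0.04 m and z of spindle in the frame of tray between 0.002 and 0.011 m and angle between the x axis of spindle and the x axis of tray, either way round below 0.3 rad and linear speed of spindle below 0.03 m/s and contact force between the fingers and spindle below 0.1 N), for 0.2 s.
At the end, for the whole second after the job is handed in: Each vase stands upright (within 0.1 rad), released and at rest on the slice of its own wood, its axis within 12 mm of the slice's centre; the spindle lies flat in the tray, lengthwise (within 0.3 rad), its middle within 20 mm along and 40 mm across of the tray's middle, released and at rest (horizontal distance between pale_vase and pale_slice below 0.012 m and z of pale_vase in the frame of pale_slice between 0.004 and 0.012 m and angle between each of pale_vase, red_vase, dark_vase's own z axis and vertical below 0.1 rad and linear speed of each of pale_vase, red_vase, dark_vase below 0.02 m/s and angular speed of each of pale_vase, red_vase, dark_vase below 0.2 rad/s and contact force between the fingers and pale_vase below 0.1 N and horizontal distance between red_vase and red_slice below 0.012 m and z of red_vase in the frame of red_slice between 0.004 and 0.012 m and contact force between the fingers and red_vase below 0.1 N and horizontal distance between dark_vase and dark_slice below 0.012 m and z of dark_vase in the frame of dark_slice between 0.004 and 0.012 m and contact force between the fingers and dark_vase below 0.1 N and x of spindle in the frame of tray between -0.02 and 0.02 m and y of spindle in the frame of tray between -0.04 and 0.04 m and z of spindle in the frame of tray between 0.002 and 0.011 m and angle between the x axis of spindle and the x axis of tray, either way round below 0.3 rad and linear speed of spindle below 0.03 m/s and contact force between the fingers and spindle below 0.1 N); the robot touches nothing.
It fails at once if a vase is tipped more than about 35 degrees (angle between any of pale_vase, red_vase, dark_vase's own z axis and vertical above 0.6 rad).
It fails at once if a vase or the spindle is dropped from more than about 25 mm, or thrown (faster than 0.7 m/s while no finger touches it) ((contact force between the fingers and pale_vase below 0.02 N and linear speed of pale_vase above 0.7 m/s) or (contact force between the fingers and red_vase below 0.02 N and linear speed of red_vase above 0.7 m/s) or (contact force between the fingers and dark_vase below 0.02 N and linear speed of dark_vase above 0.7 m/s) or (contact force between the fingers and spindle below 0.02 N and linear speed of spindle above 0.7 m/s)).
It fails at once if the oil bottle is moved more than 20 mm or tipped over (distance of oil_bottle from where it was at the start of the episode above 0.02 m or angle between oil_bottle's own z axis and vertical above 0.3 rad).
It also fails if it takes over 136 s, if anything falls off the work surface, if the arm or the gripper's body presses on something with over 40 N, if the wrist force passes 120 N, or if a joint passes its speed limit or range.

ROBOT

A 6-joint arm with a two-finger parallel gripper is mounted at the origin on the work surface. World frame = base frame: x ahead of the robot, y to its left, z up, the work surface at z = 0. Lengths are in mm, angles in degrees, forces in N, time in s.
With the tool pointing down it reaches from about 375 to 900 mm from the base axis. Payload 3.1 kg.
Tool frame: the origin (TCP) lies at the very end of the fingers, on their centre line; the grasp point (between the pads) lies 19 mm behind it (robot.grip_depth is the z of the grasp point in the tool frame, in mm); z points along the fingers, y is the line along which they close (so a half turn about z gives the same grasp; the last joint's range is limited). The gripper opens to 87 mm and grips with 3 to 60 N. Pads are 19 mm wide; open, the fingers measure 117 mm over their backs; the gripper's body (75 mm by 190 mm) begins 51 mm behind the grasp point.
Start: joints at [-79.211, 30.224, 82.088, -0, 67.689, -10.227], TCP at [224.165, -583.392, 222.548] pointing down, gripper open.
Joint ranges: [-176.69, 176.69], [-43.24, 126.21], [12.49, 139.97], [-82, 262], [0, 151.66], [-163.58, 163.58]. Speed limits (degrees/s): [159.86, 159.86, 180, 180, 180, 180].

INTERFACE

Orientations are given as [roll, pitch, yaw] about the fixed x, y, z axes, in that order (R = Rz(yaw) Ry(pitch) Rx(roll)).
In Python, from workcell import telemetry, viewer, robot gives the robot as it stands. The module is installed in compiled form; this text tells all that it offers.
- The arm moves only by the tool move_arm, never from a script. Its argument "increments" is a list of rows, each a list of 3 entries, a list of its own where there are three numbers: the turn, a rotation vector about the tool's x, y, z in units of 6 degrees (1.0 is 6 degrees), then the shift along the tool's x, y, z in units of 40 mm (1.0 is 40 mm), then the opening, from 0 (shut) to 1 (fully open). A call has 1 to 20 rows; each row shifts and turns the commanded pose from where the row before left it, along the tool's axes as they then stand; what a row does not reach is not made up. A row lasts 1/12 s, in which the tool goes at most 41.7 mm and 7.16 degrees, less where a joint would pass 70% of its speed; a pose out of reach is approached as far as the arm can. A call is refused whole if a number of a shift passes 1 or a number of a turn 1, either way. A call with a gripper value outside its range is refused whole. The fingers move at their own pace and stop on an object; "grip_force" is the grip in N (left out, the last holds). Time passes only in rows, so rows that do not move let the fingers close. It gives the time, the measured TCP pose, the force, the opening and the grip force at its end, in the units of the state.
- telemetry.read_state(): the state, without advancing time (a new reading comes with each control period).
- viewer.read_camera(name): name is "side" or "top"; returns the picture (384x512x3 uint8, red, green, blue); there is no depth.
- viewer.calibration(name): a dict with "fx", "fy", "cx", "cy" (pixels), "origin" and "orientation" of the camera in the world. Camera axes: x right, y down, z forward; pixel columns grow to the right and rows downward; lengths in mm; the calibration is good to about 2 mm. A picture is of the moment at which its call begins. calibration takes no time and is no camera call.
- robot.hand_in(): hands the job in; it is judged then, once.
The state is a dict: "t": time; "qpos": joint angles; "dq": joint speeds; "joint_torque": joint torques, N m; "position": TCP position; "orientation": TCP orientation; "force": force on the tool from outside, world axes, zero at the start; "wrist_torque": the same for the moment, N m; "gripper_width": opening from 0.0 (shut) to 1.0 (fully open); "grip_force": force on a finger pad.
Only numpy, scipy, OpenCV 4.12 (cv2) and the standard library are available. Lean on these libraries where they do the work, as an engineer would, in place of code of your own. Each camera call takes 0.05 s, during which the arm holds its last target. There are 200 camera calls.

## Working session

There is one attempt and no reset: what is moved stays moved. The work goes in short steps, Python scripts to look and compute and a tool call to move; the robot and the scene stay as the last step left them, time stands still between calls to the robot, and variables do not carry over. Pictures are saved under pics/ and viewed, at most 14 in all, crops included, and the job is handed in when it is done.

Besides the shell and the picture viewer there is one more tool, called after "Request:" in YAML: its name, and indented under it one key for each argument. move_arm: Moves the arm, as the interface text tells. Its arguments: {"type":"object","properties":{"increments":{"type":"array","items":{"type":"array"}},"grip_force":{"type":"number"}},"required":["increments"]}

```bash
mkdir -p pics; python3 - <<'E'
from workcell import telemetry, viewer, robot
import cv2
for n in ("side","top"):
    im=viewer.read_camera(n); cv2.imwrite(f"pics/{n}0.png",cv2.resize(im[:,:,::-1],(768,576),interpolation=cv2.INTER_CUBIC)); cv2.imwrite(f"pics/raw_{n}0.png",im[:,:,::-1])
    print(n,viewer.calibration(n))
print(telemetry.read_state())
E
```

```text
side {'fx': 488.7707102217907, 'fy': 488.7707102217907, 'cx': 254.35522457381308, 'cy': 194.7434341990376, 'origin': array([-144.45145318,  676.5138628 , 1166.06527792]), 'orientation': array([-140.68916382,   -0.49014603, -136.11527525])}
top {'fx': 431.956070989389, 'fy': 431.956070989389, 'cx': 253.2366779619156, 'cy': 190.17529501801815, 'origin': array([ 420.19173707,   -4.22794301, 1376.25466521]), 'orientation': array([-177.28157271,    0.68378958,  -90.99819612])}
{'t': 0.1, 'qpos': array([-7.92104264e+01,  3.02738644e+01,  8.21501126e+01, -1.45731736e-03,
        6.76915839e+01, -1.02258150e+01]), 'dq': array([-0.0076197 , -0.04266729, -0.1556576 , -0.0090511 , -0.01414863,
       -0.00056581]), 'joint_torque': array([ 4.88375872e-05, -4.40986204e+01, -1.77150643e+01,  6.35576318e-02,
        5.33680420e-02, -3.37858842e-05]), 'position': array([ 224.04270415, -582.7330324 ,  221.66117492]), 'orientation': array([-1.79886036e+02, -1.91895665e-02,  2.10159241e+01]), 'force': array([ 0.09218732, -0.13217393,  0.4953491 ]), 'wrist_torque': array([ 0.01306863,  0.01814483, -0.01889441]), 'grip_force': 0.0, 'gripper_width': 1.002126699890689}
```

View pics/side0.png

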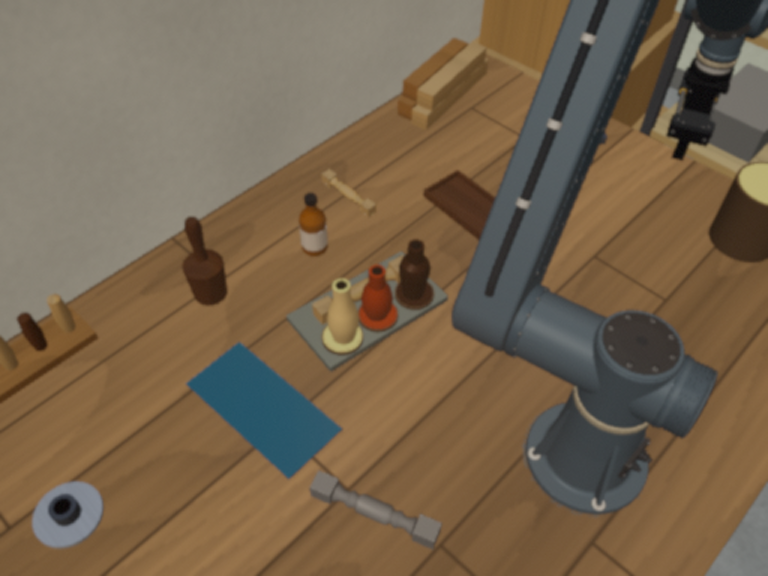

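View pics/top0.png

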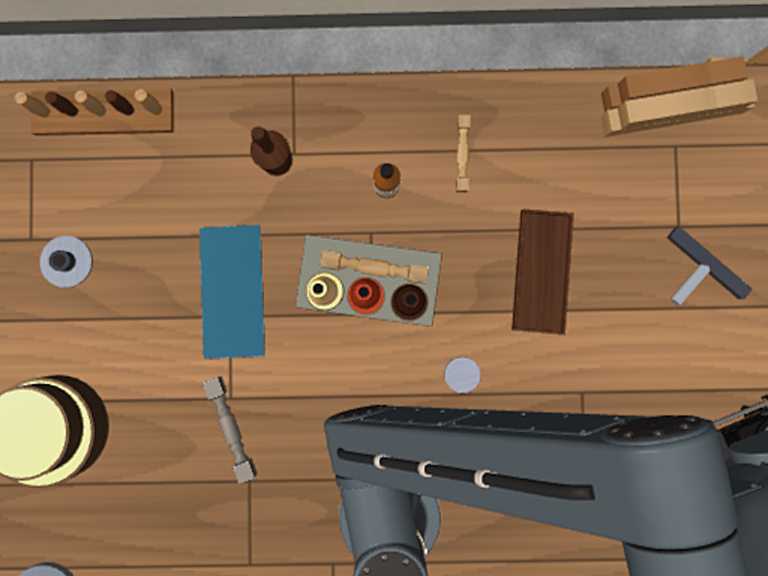

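The top picture (768x576) shows three things like the spindle: a grey one at (230,430), a small pale one at (463,152), and a beech one on the board at (375,266). The grey one is ruled out, and of the other two the one on the board is larger and lies behind the slices, so I choose that. Next are close crops with a grid to check it and measure.

```bash
python3 - <<'E'
import cv2
def crop(n,x0,y0,w,h,s):
    im=cv2.imread(f"pics/raw_{n}0.png")[y0:y0+h,x0:x0+w]
    im=cv2.resize(im,None,fx=s,fy=s,interpolation=cv2.INTER_CUBIC)
    for x in range((x0+9)//10*10,x0+w,10):
        cv2.line(im,(int((x-x0+.5)*s),0),(int((x-x0+.5)*s),4 if x%20 else 10),(255,255,255),1)
        if x%20==0: cv2.putText(im,str(x),(int((x-x0+.5)*s)-12,22),0,.4,(255,255,255),1)
    for y in range((y0+9)//10*10,y0+h,10):
        cv2.line(im,(0,int((y-y0+.5)*s)),(10,int((y-y0+.5)*s)),(255,255,255),1)
        cv2.putText(im,str(y),(12,int((y-y0+.5)*s)+4),0,.4,(255,255,255),1)
    cv2.imwrite(f"pics/c_{n}.png",im)
crop("top",192,150,110,75,7)
crop("side",185,150,120,95,6)
E
```

```text
(no output)
```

View pics/c_top.png

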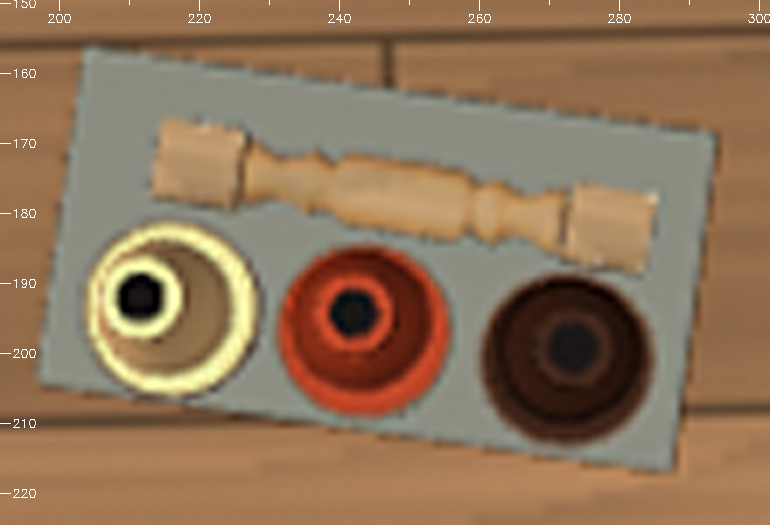

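View pics/c_side.png

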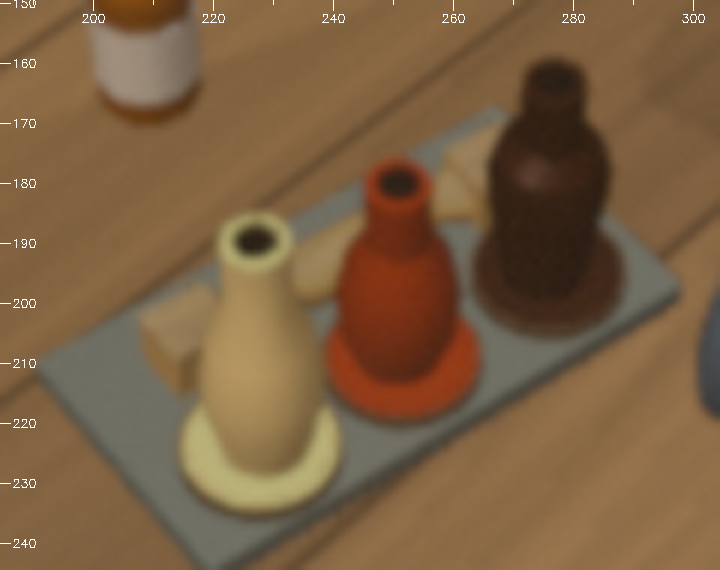

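The crops confirm it: the beech spindle with square ends lies on the grey board, from (206,173) to (279,182) in raw top pixels. In front of it from the left are the pale, red and dark vases, with neck openings at (212,192), (242,194) and (273,199). Now I triangulate.

```bash
cat > h.py <<'E'
import numpy as np, cv2
from scipy.spatial.transform import Rotation as R
from workcell import telemetry, viewer, robot
def ray(n,p):
    c=viewer.calibration(n); d=np.array([(p[0]-c['cx'])/c['fx'],(p[1]-c['cy'])/c['fy'],1.])
    return np.array(c['origin']),R.from_euler('xyz',c['orientation'],degrees=True).apply(d)
def at(n,p,z):
    o,d=ray(n,p); return (o+d*(z-o[2])/d[2])[:2]
def tri(pt,ps):
    o1,d1=ray('top',pt);o2,d2=ray('side',ps)
    s=np.linalg.lstsq(np.c_[d1,-d2],o2-o1,rcond=None)[0]
    a=o1+s[0]*d1;b=o2+s[1]*d2
    return (a+b)/2,np.linalg.norm(a-b)
def T(x,y): return (x/7+191.5,y/7+149.5)
def S(x,y): return (x/6+184.5,y/6+149.5)
E
python3 - <<'E'
from h import *
np.set_printoptions(precision=1,suppress=True)
for k,a,b in [("pale top",(141,297),(255,241)),("red top",(354,312),(399,183)),("dark top",(572,347),(556,78)),
 ("pale slice",(172,310),(261,445)),("red slice",(365,331),(404,362)),("dark slice",(568,359),(549,275)),
 ("sp BL",(165,118),(140,318)),("sp FL",(152,195),(180,350)),("board FL",(37,382),(215,570)),("board FR",(675,470),(681,292)),("board BL",(87,46),(38,363)),("board BR",(717,133),(494,105))]:
    print(k,*tri(T(*a),S(*b)))
for k,a,z in [("pale",(141,297),176),("red",(354,312),151),("dark",(572,347),164),("pale s",(172,310),26),("red s",(365,331),26),("dark s",(568,359),26),("spL",(199,163),52),("spR",(612,228),52),("barrel",(400,196),51)]:
    print(k,at('top',T(*a),z))
im=cv2.imread("pics/raw_top0.png").astype(int); b,g,r=im[...,0],im[...,1],im[...,2]
m=((b>r+40)).astype(np.uint8)
c=max(cv2.findContours(m,0,1)[0],key=cv2.contourArea); q=cv2.boxPoints(cv2.minAreaRect(c))
print("mat px",q,[at('top',p,4) for p in q], at('top',q.mean(0),4))
sub=np.zeros_like(m); sub[130:230,330:395]=1
m=((im.sum(2)<230)&(sub>0)).astype(np.uint8)
c=max(cv2.findContours(m,0,1)[0],key=cv2.contourArea); q=cv2.boxPoints(cv2.minAreaRect(c))
print("tray px",q,cv2.contourArea(c),[at('top',p,22) for p in q], at('top',q.mean(0),22))
print("tray side/top back-left", tri((521/1.5,209/1.5),(424/1.5,193/1.5)))
print("mat", [tri(p,s) for p,s in [((200/1.5,227/1.5),(187/1.5,383/1.5)),((260/1.5,225/1.5),(240/1.5,345/1.5)),((265/1.5,356/1.5),(341/1.5,428/1.5))]])
print("bottle",at('top',(387/1.5,170/1.5),150))
E
```

```text
pale top [474.5 124.9 177. ] 0.11025628027325342
red top [467.9  41.1 152.3] 0.5264484863590264
dark top [451.5 -46.6 167.8] 1.036091086695362
pale slice [475.3 127.3  26.1] 0.03036985166596906
red slice [464.2  41.   21.1] 0.967885807176858
dark slice [450.1 -49.7  21.3] 0.7906771317990955
sp BL [559.  126.9  50. ] 0.2717618479419167
sp FL [524.3 132.   60.6] 0.14457143074422663
board FL [443.9 188.9  18.2] 1.1950875947373183
board FR [400.3 -96.7   9. ] 1.2072049589476805
board BL [595.6 164.9  16.4] 0.986803134817408
board BR [ 551.2 -118.6   17.2] 0.2979265528431391
pale [474.6 125. ]
red [468.1  41.3]
dark [452.  -46.4]
pale s [475.4 127.3]
red s [464.4  41.1]
dark s [450.3 -49.3]
spL [538.8 112.1]
spR [506.8 -68.8]
barrel [522.7  23.9]
mat px [[132.5 151.4]
 [172.8 149.9]
 [176.  237.1]
 [135.7 238.6]] [array([617.1, 395.9]), array([619.5, 266.4]), array([341.1, 258.5]), array([338.5, 386.8])] [478.4 326.8]
tray px [[330. 222.]
 [330. 139.]
 [394. 139.]
 [394. 222.]] 2745.5 [array([ 381., -227.]), array([ 641.8, -233.8]), array([ 637.9, -434.6]), array([ 377.6, -426. ])] [ 509.  -330.4]
tray side/top back-left (array([ 640.4, -292. ,    9.2]), np.float64(3.3986931293688336))
mat [(array([616.8, 392.9,   2.7]), np.float64(1.4639684030876738)), (array([620. , 266.2,  -7.2]), np.float64(1.5016771609230486)), (array([341.8, 257.8,   3.6]), np.float64(3.9412028940289674))]
bottle [698.9  -8.1]
```

Request:
move_arm:
  increments:
    - [[0,0,-0.96],[0,0,-0.15],0.65]
    - [[0,0,-0.96],[0,0,-0.15],0.65]
    - [[0,0,-0.96],[0,0,-0.15],0.65]
    - [[0,0,-0.96],[0,0,-0.15],0.65]
    - [[0,0,-0.96],[0,0,-0.15],0.65]
    - [[0,0,-0.96],[0,0,-0.15],0.65]
    - [[0,0,-0.96],[0,0,-0.15],0.65]
    - [[0,0,-0.96],[0,0,-0.15],0.65]
    - [[0,0,-0.96],[0,0,-0.15],0.65]
    - [[0,0,-0.96],[0,0,-0.15],0.65]
    - [[0,0,-0.96],[0,0,-0.15],0.65]
    - [[0,0,-0.96],[0,0,-0.15],0.65]
    - [[0,0,0],[0,0.5,0],0.65]
    - [[0,0,0],[0,0.9,0],0.65]
    - [[0,0,0],[0,0.9,0],0.65]
    - [[0,0,0],[0,0.9,0],0.65]
    - [[0,0,0],[0,0.9,0],0.65]
    - [[0,0,0],[0,0.9,0],0.65]
    - [[0,0,0],[0,0.6,0],0.65]
    - [[0,0,0],[0,0,0],0.65]
  grip_force: 25

```text
t: 1.77
position: [453.5, -581.2, 293.0]
orientation: [179.9, -0.1, 90.4]
force: [0.9, 0.2, -0.5]
gripper_width: 0.652
grip_force: 0.0
```

```bash
python3 - <<'E'
from h import *
np.set_printoptions(precision=1,suppress=True)
for p in [(521,209),(574,213),(565,333),(512,330)]: print(at('top',(p[0]/1.5-.17,p[1]/1.5-.17),22))
im=viewer.read_camera('side'); cv2.imwrite('pics/raw_side1.png',im[:,:,::-1])
c=cv2.resize(im[90:190,240:360,::-1],None,fx=6,fy=6,interpolation=cv2.INTER_CUBIC)
im=viewer.read_camera('top'); cv2.imwrite('pics/raw_top1.png',im[:,:,::-1])
d=cv2.resize(im[130:230,330:400,::-1],None,fx=6,fy=6,interpolation=cv2.INTER_CUBIC)
cv2.imwrite('pics/tray_s.png',c);cv2.imwrite('pics/tray_t.png',d)
E
```

```text
[ 640.2 -287.7]
[ 629.6 -398.2]
[ 379.1 -371.7]
[ 387.2 -262. ]
```

View pics/tray_s.png

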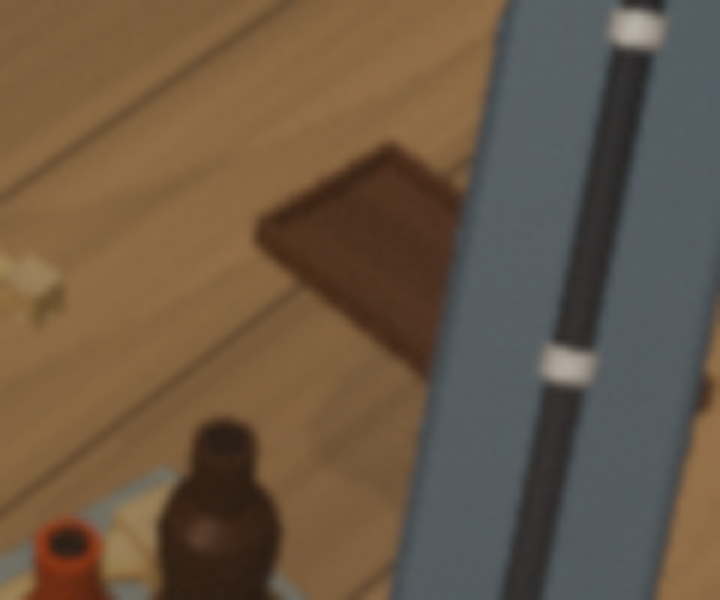

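View pics/tray_t.png

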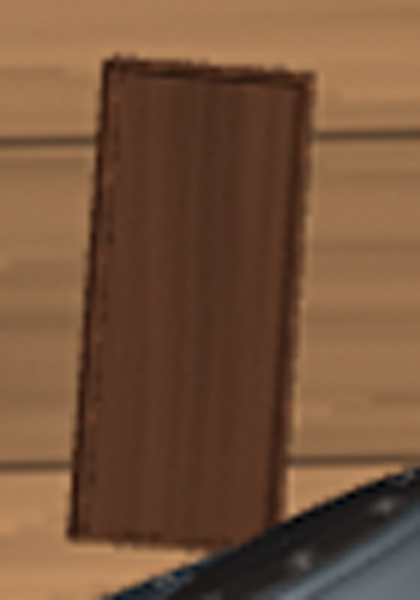

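The tray's top outline is clear at raw top pixels (348,140)-(382,142)-(376,221)-(342,220). Its centre is (509,-330), it is 254 mm long, and its long axis lies at -5.9°. In the side view the arm hides most of it. Next I go above the pale vase.

Request:
move_arm:
  increments:
    - [[0,0,0.067],[0.5,0,0],0.65]
    - [[0,0,0],[0.95,0.1,0],0.65]
    - [[0,0,0],[0.95,0.1,0],0.65]
    - [[0,0,0],[0.95,0.1,0],0.65]
    - [[0,0,0],[0.95,0.1,0],0.65]
    - [[0,0,0],[0.95,0.1,0],0.65]
    - [[0,0,0],[0.95,0,0],0.65]
    - [[0,0,0],[0.95,0,0],0.65]
    - [[0,0,0],[0.95,0,0],0.65]
    - [[0,0,0],[0.95,0,0],0.65]
    - [[0,0,0],[0.95,0,0],0.65]
    - [[0,0,0],[0.95,0,0],0.65]
    - [[0,0,0],[0.95,0,0],0.65]
    - [[0,0,0],[0.95,0,0],0.65]
    - [[0,0,0],[0.95,0,0],0.65]
    - [[0,0,0],[0.95,0,0],0.65]
    - [[0,0,0],[0.95,0,0],0.65]
    - [[0,0,0],[0.95,0,0],0.65]
    - [[0,0,0],[0.6,0,0],0.65]
    - [[0,0,0],[0.4,0,0],0.65]

```text
t: 3.53
position: [469.9, 124.3, 294.7]
orientation: [-180.0, -0.0, 89.8]
force: [0.4, 0.8, 0.4]
gripper_width: 0.648
grip_force: 0.0
```

Request:
move_arm:
  increments:
    - [[0,0,0],[0,0,0],0.65]
    - [[0,0,0],[0,0,0],0.65]
    - [[0,0,0],[0,0,0],0.65]
    - [[0,0,0],[0,0,0.3],0.65]
    - [[0,0,0],[0,0,0.6],0.65]
    - [[0,0,0],[0,0,0.6],0.65]
    - [[0,0,0],[0,0,0.5],0.65]
    - [[0,0,0],[0,0,0],0.65]
    - [[0,0,0],[0,0,0],0.65]
    - [[0,0,0],[0,0,0],0.65]

```text
t: 4.37
position: [472.2, 122.1, 215.5]
orientation: [179.9, 0.0, 89.6]
force: [-0.1, 0.0, -0.6]
gripper_width: 0.65
grip_force: 0.0
```

```bash
python3 - <<'E'
from h import *
im=viewer.read_camera('side')
c=cv2.resize(im[110:250,170:320,::-1],None,fx=4,fy=4,interpolation=cv2.INTER_CUBIC)
cv2.imwrite('pics/app1.png',c)
E
```

```text
(no output)
```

View pics/app1.png

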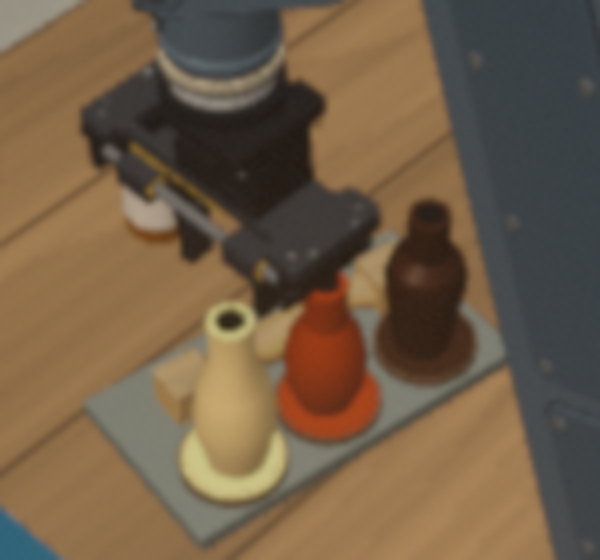

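The open fingers straddle the pale vase's neck, which is at crop pixel (231,320), one in front of it and one behind. I now descend and grip.

Request:
move_arm:
  increments:
    - [[0,0,0],[0.03,0.03,0.2],0.65]
    - [[0,0,0],[0.03,0.03,0.3],0.65]
    - [[0,0,0],[0,0,0.3],0.65]
    - [[0,0,0],[0,0,0.3],0.65]
    - [[0,0,0],[0,0,0.3],0.65]
    - [[0,0,0],[0,0,0.2],0.65]
    - [[0,0,0],[0,0,0.14],0.65]
    - [[0,0,0],[0,0,0],0.65]
    - [[0,0,0],[0,0,0],0.65]
    - [[0,0,0],[0,0,0],0.5]
    - [[0,0,0],[0,0,0],0.4]
    - [[0,0,0],[0,0,0],0.3]
    - [[0,0,0],[0,0,0],0.2]
    - [[0,0,0],[0,0,0],0.2]
    - [[0,0,0],[0,0,0],0.2]
    - [[0,0,0],[0,0,0],0.2]

```text
t: 5.75
position: [474.0, 125.4, 145.2]
orientation: [180.0, -0.0, 89.7]
force: [0.0, 0.2, 1.7]
gripper_width: 0.355
grip_force: 25.0
```

Request:
move_arm:
  increments:
    - [[0,0,0],[0,0,-0.2],0.2]
    - [[0,0,0],[0,0,-0.4],0.2]
    - [[0,0,0],[0,0,-0.4],0.2]
    - [[0,0,0],[0,0,-0.3],0.2]
    - [[0,0,0],[0,0,-0.2],0.2]
    - [[0,0,0],[0.2,0.1,0],0.2]
    - [[0,0,0],[0.4,0.2,0],0.2]
    - [[0,0,0],[0.6,0.25,0],0.2]
    - [[0,0,0],[0.7,0.3,0],0.2]
    - [[0,0,0],[0.75,0.3,0],0.2]
    - [[0,0,0],[0.75,0.3,0],0.2]
    - [[0,0,0],[0.65,0.3,0],0.2]
    - [[0,0,0],[0.5,0.25,0],0.2]
    - [[0,0,0],[0.3,0.1,0],0.2]
    - [[0,0,0],[0.2,0.1,0],0.2]
    - [[0,0,0],[0,0,0],0.2]
    - [[0,0,0],[0,0,0],0.2]
    - [[0,0,0],[0,0,0],0.2]
    - [[0,0,0],[0,0,0],0.2]

```text
t: 7.33
position: [562.1, 326.0, 204.7]
orientation: [-179.9, 0.0, 89.7]
force: [-0.4, -0.3, -3.2]
gripper_width: 0.35
grip_force: 25.0
```

Request:
move_arm:
  increments:
    - [[0,0,0],[0,0,0.2],0.2]
    - [[0,0,0],[0,0,0.4],0.2]
    - [[0,0,0],[0,0,0.4],0.2]
    - [[0,0,0],[0,0,0.4],0.2]
    - [[0,0,0],[0,0,0.3],0.2]
    - [[0,0,0],[0,0,0.15],0.2]
    - [[0,0,0],[0,0,0.1],0.2]
    - [[0,0,0],[0,0,0.05],0.2]
    - [[0,0,0],[0,0,0],0.2]
    - [[0,0,0],[0,0,0],0.2]
    - [[0,0,0],[0,0,0],0.2]

```text
t: 8.25
position: [563.3, 327.3, 125.9]
orientation: [179.9, -0.0, 89.7]
force: [-0.5, 0.9, -1.8]
gripper_width: 0.352
grip_force: 25.0
```

Request:
move_arm:
  increments:
    - [[0,0,0],[0,0,0.04],0.2]
    - [[0,0,0],[0,0,0],0.2]
    - [[0,0,0],[0,0,0],0.35]
    - [[0,0,0],[0,0,0],0.45]
    - [[0,0,0],[0,0,0],0.65]
    - [[0,0,0],[0,0,0],0.65]
    - [[0,0,0],[0,0,0],0.65]
    - [[0,0,0],[0,0,-0.2],0.65]
    - [[0,0,0],[0,0,-0.4],0.65]
    - [[0,0,0],[0,0,-0.7],0.65]
    - [[0,0,0],[0,0,-0.7],0.65]
    - [[0,0,0],[0,0,-0.5],0.65]

```text
t: 9.25
position: [563.6, 327.4, 226.6]
orientation: [179.8, -0.1, 89.7]
force: [0.7, 0.5, 1.2]
gripper_width: 0.649
grip_force: 0.0
```

Request:
move_arm:
  increments:
    - [[0,0,0],[-0.4,-0.2,0],0.65]
    - [[0,0,0],[-0.8,-0.3,0],0.65]
    - [[0,0,0],[-0.9,-0.3,0],0.65]
    - [[0,0,0],[-0.9,-0.3,0],0.65]
    - [[0,0,0],[-0.9,-0.3,0],0.65]
    - [[0,0,0],[-0.9,-0.3,0],0.65]
    - [[0,0,0],[-0.9,-0.3,0],0.65]
    - [[0,0,0],[-0.75,-0.2,0],0.65]
    - [[0,0,0],[-0.5,-0.1,0],0.65]
    - [[0,0,0],[-0.2,-0.1,0],0.65]
    - [[0,0,0],[0,0,0],0.65]
    - [[0,0,0],[0,0,0],0.65]
    - [[0,0,0],[0,0,0],0.65]
    - [[0,0,0],[0,0,0],0.65]

```text
t: 10.42
position: [465.7, 42.6, 223.4]
orientation: [180.0, -0.0, 89.8]
force: [0.3, 0.0, 0.9]
gripper_width: 0.652
grip_force: 0.0
```

```bash
python3 - <<'E'
from h import *
im=viewer.read_camera('side')
c=cv2.resize(im[150:320,110:320,::-1],None,fx=3,fy=3,interpolation=cv2.INTER_CUBIC)
cv2.imwrite('pics/app2.png',c)
E
```

```text
(no output)
```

View pics/app2.png

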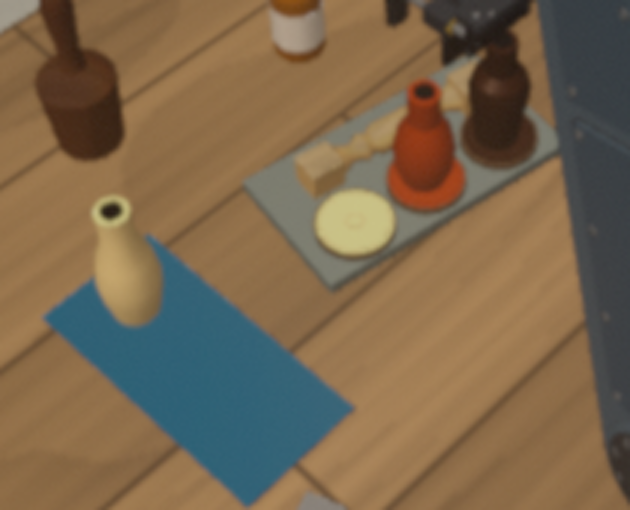

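The pale vase stands upright on the mat at crop pixel (130,265), and its slice is bare at (355,222). Next is the red vase.

Request:
move_arm:
  increments:
    - [[0,0,0],[-0.04,0.06,0.3],0.65]
    - [[0,0,0],[0,0,0.5],0.65]
    - [[0,0,0],[0,0,0.5],0.65]
    - [[0,0,0],[0,0,0.4],0.65]
    - [[0,0,0],[0,0,0.3],0.65]
    - [[0,0,0],[0,0,0.3],0.65]
    - [[0,0,0],[0,0,0.2],0.65]
    - [[0,0,0],[0,0,0.06],0.65]
    - [[0,0,0],[0,0,0],0.65]
    - [[0,0,0],[0,0,0],0.65]
    - [[0,0,0],[0,0,0],0.5]
    - [[0,0,0],[0,0,0],0.4]
    - [[0,0,0],[0,0,0],0.3]
    - [[0,0,0],[0,0,0],0.2]
    - [[0,0,0],[0,0,0],0.2]
    - [[0,0,0],[0,0,0],0.2]
    - [[0,0,0],[0,0,0],0.2]

```text
t: 11.88
position: [467.7, 39.8, 121.2]
orientation: [180.0, 0.0, 89.7]
force: [-0.7, 0.6, 3.0]
gripper_width: 0.354
grip_force: 25.0
```

Request:
move_arm:
  increments:
    - [[0,0,0],[0,0,-0.2],0.2]
    - [[0,0,0],[0,0,-0.4],0.2]
    - [[0,0,0],[0,0,-0.4],0.2]
    - [[0,0,0],[0,0,-0.3],0.2]
    - [[0,0,0],[0,0,-0.2],0.2]
    - [[0,0,0],[0.2,0.02,0],0.2]
    - [[0,0,0],[0.4,0.02,0],0.2]
    - [[0,0,0],[0.6,0.02,0],0.2]
    - [[0,0,0],[0.75,0.02,0],0.2]
    - [[0,0,0],[0.8,0.02,0],0.2]
    - [[0,0,0],[0.8,0.02,0],0.2]
    - [[0,0,0],[0.8,0.02,0],0.2]
    - [[0,0,0],[0.8,0.02,0],0.2]
    - [[0,0,0],[0.75,0.02,0],0.2]
    - [[0,0,0],[0.6,0.02,0],0.2]
    - [[0,0,0],[0.4,0.02,0],0.2]
    - [[0,0,0],[0.28,0,0],0.2]
    - [[0,0,0],[0,0,0],0.2]
    - [[0,0,0],[0,0,0],0.2]
    - [[0,0,0],[0,0,0],0.2]

```text
t: 13.55
position: [477.3, 326.0, 180.4]
orientation: [-179.9, 0.1, 89.7]
force: [0.1, -0.2, -2.0]
gripper_width: 0.354
grip_force: 25.0
```

Request:
move_arm:
  increments:
    - [[0,0,0],[0,0,0.2],0.2]
    - [[0,0,0],[0,0,0.4],0.2]
    - [[0,0,0],[0,0,0.4],0.2]
    - [[0,0,0],[0,0,0.4],0.2]
    - [[0,0,0],[0,0,0.3],0.2]
    - [[0,0,0],[0,0,0.15],0.2]
    - [[0,0,0],[0,0,0.1],0.2]
    - [[0,0,0],[0,0,0.05],0.2]
    - [[0,0,0],[0,0,0],0.2]
    - [[0,0,0],[0,0,0],0.2]
    - [[0,0,0],[0,0,0],0.2]

```text
t: 14.47
position: [478.4, 327.2, 101.7]
orientation: [179.9, -0.0, 89.7]
force: [0.6, -0.5, -1.9]
gripper_width: 0.356
grip_force: 25.0
```

Request:
move_arm:
  increments:
    - [[0,0,0],[0,0,0.04],0.2]
    - [[0,0,0],[0,0,0],0.2]
    - [[0,0,0],[0,0,0],0.35]
    - [[0,0,0],[0,0,0],0.45]
    - [[0,0,0],[0,0,0],0.65]
    - [[0,0,0],[0,0,0],0.65]
    - [[0,0,0],[0,0,0],0.65]
    - [[0,0,0],[0,0,-0.2],0.65]
    - [[0,0,0],[0,0,-0.4],0.65]
    - [[0,0,0],[0,0,-0.7],0.65]
    - [[0,0,0],[0,0,-0.7],0.65]
    - [[0,0,0],[0,0,-0.7],0.65]
    - [[0,0,0],[0,0,-0.5],0.65]

```text
t: 15.55
position: [478.6, 327.4, 230.7]
orientation: [179.8, -0.1, 89.7]
force: [1.6, 0.4, -1.4]
gripper_width: 0.646
grip_force: 0.0
```

Request:
move_arm:
  increments:
    - [[0,0,0],[-0.4,-0.06,0],0.65]
    - [[0,0,0],[-0.8,-0.06,0],0.65]
    - [[0,0,0],[-0.9,-0.06,0],0.65]
    - [[0,0,0],[-0.9,-0.06,0],0.65]
    - [[0,0,0],[-0.9,-0.06,0],0.65]
    - [[0,0,0],[-0.9,-0.06,0],0.65]
    - [[0,0,0],[-0.9,-0.06,0],0.65]
    - [[0,0,0],[-0.9,-0.06,0],0.65]
    - [[0,0,0],[-0.9,-0.06,0],0.65]
    - [[0,0,0],[-0.85,-0.06,0],0.65]
    - [[0,0,0],[-0.6,-0.02,0],0.65]
    - [[0,0,0],[-0.4,0,0],0.65]
    - [[0,0,0],[0,0,0],0.65]
    - [[0,0,0],[0,0,0],0.65]
    - [[0,0,0],[0,0,0],0.65]
    - [[0,0,0],[0,0,0],0.65]

```text
t: 16.88
position: [451.1, -45.8, 227.5]
orientation: [-180.0, -0.0, 89.8]
force: [0.4, 0.4, 0.1]
gripper_width: 0.65
grip_force: 0.0
```

Request:
move_arm:
  increments:
    - [[0,0,0],[-0.02,0.02,0.3],0.65]
    - [[0,0,0],[0,0,0.4],0.65]
    - [[0,0,0],[0,0,0.4],0.65]
    - [[0,0,0],[0,0,0.4],0.65]
    - [[0,0,0],[0,0,0.3],0.65]
    - [[0,0,0],[0,0,0.3],0.65]
    - [[0,0,0],[0,0,0.2],0.65]
    - [[0,0,0],[0,0,0.04],0.65]
    - [[0,0,0],[0,0,0],0.65]
    - [[0,0,0],[0,0,0],0.65]
    - [[0,0,0],[0,0,0],0.5]
    - [[0,0,0],[0,0,0],0.4]
    - [[0,0,0],[0,0,0],0.3]
    - [[0,0,0],[0,0,0],0.2]
    - [[0,0,0],[0,0,0],0.2]
    - [[0,0,0],[0,0,0],0.2]
    - [[0,0,0],[0,0,0],0.2]

```text
t: 18.3
position: [452.0, -47.7, 133.9]
orientation: [-180.0, 0.0, 89.7]
force: [-0.3, 0.8, 2.9]
gripper_width: 0.351
grip_force: 25.0
```

Request:
move_arm:
  increments:
    - [[0,0,0],[0,0,-0.2],0.2]
    - [[0,0,0],[0,0,-0.4],0.2]
    - [[0,0,0],[0,0,-0.4],0.2]
    - [[0,0,0],[0,0,-0.3],0.2]
    - [[0,0,0],[0,0,-0.2],0.2]
    - [[0,0,0],[0.2,-0.1,0],0.2]
    - [[0,0,0],[0.4,-0.1,0],0.2]
    - [[0,0,0],[0.6,-0.1,0],0.2]
    - [[0,0,0],[0.77,-0.1,0],0.2]
    - [[0,0,0],[0.77,-0.1,0],0.2]
    - [[0,0,0],[0.77,-0.1,0],0.2]
    - [[0,0,0],[0.77,-0.1,0],0.2]
    - [[0,0,0],[0.77,-0.1,0],0.2]
    - [[0,0,0],[0.77,-0.1,0],0.2]
    - [[0,0,0],[0.77,-0.1,0],0.2]
    - [[0,0,0],[0.77,-0.1,0],0.2]
    - [[0,0,0],[0.77,-0.1,0],0.2]
    - [[0,0,0],[0.6,-0.1,0],0.2]
    - [[0,0,0],[0.4,-0.1,0],0.2]
    - [[0,0,0],[0.2,-0.1,0],0.2]

```text
t: 19.97
position: [392.2, 327.8, 192.8]
orientation: [-179.9, -0.0, 89.9]
force: [-0.2, -0.2, -2.5]
gripper_width: 0.355
grip_force: 25.0
```

Request:
move_arm:
  increments:
    - [[0,0,0],[0,0,0],0.2]
    - [[0,0,0],[0,0,0],0.2]
    - [[0,0,0],[0,0,0],0.2]
    - [[0,0,0],[0,0,0.2],0.2]
    - [[0,0,0],[0,0,0.4],0.2]
    - [[0,0,0],[0,0,0.4],0.2]
    - [[0,0,0],[0,0,0.4],0.2]
    - [[0,0,0],[0,0,0.3],0.2]
    - [[0,0,0],[0,0,0.15],0.2]
    - [[0,0,0],[0,0,0.1],0.2]
    - [[0,0,0],[0,0,0.05],0.2]
    - [[0,0,0],[0,0,0],0.2]
    - [[0,0,0],[0,0,0],0.2]
    - [[0,0,0],[0,0,0],0.2]

```text
t: 21.13
position: [394.4, 326.0, 114.4]
orientation: [179.9, -0.0, 89.7]
force: [-0.3, -0.9, -1.8]
gripper_width: 0.354
grip_force: 25.0
```

Request:
move_arm:
  increments:
    - [[0,0,0],[0,0,0.05],0.2]
    - [[0,0,0],[0,0,0],0.2]
    - [[0,0,0],[0,0,0],0.35]
    - [[0,0,0],[0,0,0],0.45]
    - [[0,0,0],[0,0,0],0.65]
    - [[0,0,0],[0,0,0],0.65]
    - [[0,0,0],[0,0,0],0.65]
    - [[0,0,0],[0,0,-0.2],0.65]
    - [[0,0,0],[0,0,-0.4],0.65]
    - [[0,0,0],[0,0,-0.7],0.65]
    - [[0,0,0],[0,0,-0.7],0.65]
    - [[0,0,0],[0,0,-0.7],0.65]
    - [[0,0,0],[0,0,-0.5],0.65]
    - [[0,0,0],[0,0,0],0.65]

```text
t: 22.3
position: [396.4, 327.3, 244.9]
orientation: [179.5, -0.3, 89.7]
force: [0.9, -0.3, 0.8]
gripper_width: 0.647
grip_force: 0.0
```

```bash
python3 - <<'E'
from h import *
a=viewer.read_camera('top')[:,:,::-1]; b=viewer.read_camera('side')[:,:,::-1]
cv2.imwrite('pics/raw_top2.png',a);cv2.imwrite('pics/raw_side2.png',b)
c=cv2.resize(a[140:250,120:310],None,fx=4,fy=4,interpolation=cv2.INTER_CUBIC)
d=cv2.resize(b[140:320,110:310],None,fx=3,fy=3,interpolation=cv2.INTER_CUBIC)[:,:600]
cv2.imwrite('pics/a3.png',c); cv2.imwrite('pics/b3.png',d)
E
```

```text
(no output)
```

View pics/a3.png

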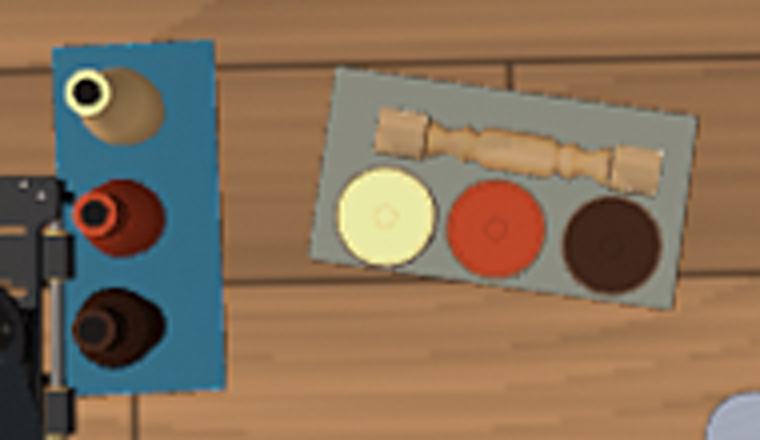

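View pics/b3.png

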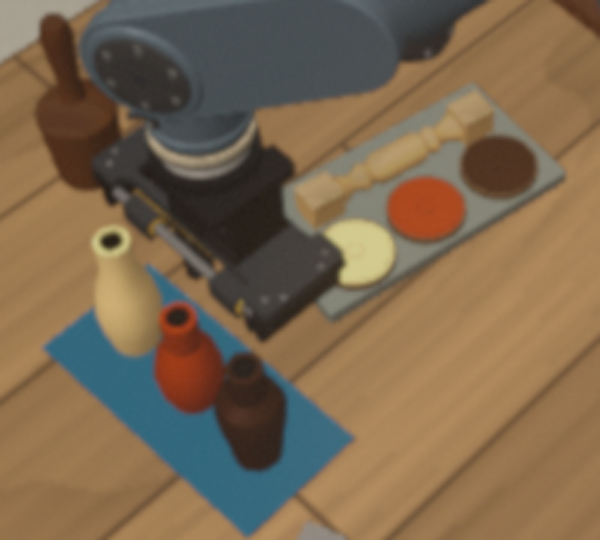

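All three vases stand upright on the mat: in the top crop their bellies are at x≈120 and y=105, 217 and 328. The slices are now bare, with centre marks at (386,216), (496,229) and (613,245), and the spindle lies free with its barrel centre at about (519,151).

```bash
python3 - <<'E'
from h import *
np.set_printoptions(precision=1,suppress=True)
a=cv2.imread('pics/raw_top2.png').astype(int); s=cv2.imread('pics/raw_side2.png').astype(int)
def A(x,y): return ((x+.5)/4-.5+120,(y+.5)/4-.5+140)
def B(x,y): return ((x+.5)/3-.5+110,(y+.5)/3-.5+140)
hsv=lambda im: cv2.cvtColor(im.astype(np.uint8),cv2.COLOR_BGR2HSV).astype(int)
for nm,im,y0,y1,x0,x1 in [('top',a,140,250,195,310),('side',s,140,260,200,310)]:
    b,g,r=im[...,0],im[...,1],im[...,2]; h=hsv(im)
    ms={'red':(r>g+90),'dark':(im.sum(2)<170)&(r>b+8),'pale':(r>200)&(g>190)&(b<190) if nm=='top' else (r>170)&(g>165)&(b<150)}
    for k,m in ms.items():
        q=np.zeros(m.shape,np.uint8); q[y0:y1,x0:x1]=m[y0:y1,x0:x1]
        cs=cv2.findContours(q,0,1)[0]
        c=max(cs,key=cv2.contourArea)
        if len(c)<5: print(nm,k,'none');continue
        e=cv2.fitEllipse(c); print(nm,k,np.array(e[0]),np.array(e[1]),at(nm,e[0],26))
for k,p in dict(pale=(386,216),red=(496,229),dark=(613,245)).items(): print(k,at('top',A(*p),26))
print('tri red',tri(A(496,229),B(427,208)),'dark',tri(A(613,245),B(499,165)))
print('spindle',at('top',A(402,133),52),at('top',A(638,170),52),'barrel',at('top',A(519,151),51.5), tri(A(519,151),B(399,153)))
E
```

```text
top red [243.5 196.9] [22.6 22.9] [464.2  41.6]
top dark [272.4 200.9] [22.4 22.9] [449.9 -48.5]
top pale [215.9 193.8] [22.4 23. ] [475.3 127.7]
side red [251.4 208.6] [17.2 21.8] [465.1  41.1]
side dark [275.7 194.3] [14.9 20.6] [450.9 -49.4]
side pale [230.1 222.9] [19.2 21.4] [473.  121.2]
pale [475.9 127.2]
red [464.1  41.2]
dark [450. -50.]
tri red (array([463.7,  40.9,  25.4]), np.float64(1.0776283776527091)) dark (array([450.1, -50.1,  24.2]), np.float64(0.016380044932021807))
spindle [538.5 111.5] [506.6 -69.4] barrel [523.   21.7] (array([522.7,  21.1,  43.4]), np.float64(2.3345134328518085))
```

Request:
move_arm:
  increments:
    - [[0,0,0],[-0.4,0.2,0],0.65]
    - [[0,0,0],[-0.8,0.3,0],0.65]
    - [[0,0,0],[-0.85,0.35,0],0.65]
    - [[0,0,0],[-0.85,0.35,0],0.65]
    - [[0,0,0],[-0.85,0.35,0],0.65]
    - [[0,0,0],[-0.85,0.35,0],0.65]
    - [[0,0,0],[-0.85,0.35,0],0.65]
    - [[0,0,0],[-0.8,0.35,0],0.65]
    - [[0,0,0],[-0.7,0.3,0],0.65]
    - [[0,0,0],[-0.5,0.2,0],0.65]
    - [[0,0,0],[-0.2,0.1,0],0.65]
    - [[0,0,0.54],[0,0,0.5],0.65]
    - [[0,0,0.54],[0,0,0.8],0.65]
    - [[0,0,0.54],[0,0,0.8],0.65]
    - [[0,0,0],[0,0,0.5],0.65]
    - [[0,0,0],[0,0,0],0.65]
    - [[0,0,0],[0,0,0],0.65]
    - [[0,0,0],[0,0,0],0.65]
    - [[0,0,0],[0,0,0],0.65]

```text
t: 23.98
position: [521.4, 19.4, 137.1]
orientation: [179.8, -0.0, 80.0]
force: [0.9, 0.5, 0.2]
gripper_width: 0.647
grip_force: 0.0
```

Request:
move_arm:
  increments:
    - [[0,0,0],[0.05,0.02,0.3],0.65]
    - [[0,0,0],[0,0,0.5],0.65]
    - [[0,0,0],[0,0,0.5],0.65]
    - [[0,0,0],[0,0,0.4],0.65]
    - [[0,0,0],[0,0,0.3],0.65]
    - [[0,0,0],[0,0,0.25],0.65]
    - [[0,0,0],[0,0,0.2],0.65]
    - [[0,0,0],[0,0,0.15],0.65]
    - [[0,0,0],[0,0,0.05],0.65]
    - [[0,0,0],[0,0,0],0.65]
    - [[0,0,0],[0,0,0],0.65]
    - [[0,0,0],[0,0,0],0.65]

```text
t: 24.98
position: [522.0, 21.0, 30.3]
orientation: [179.9, -0.0, 80.0]
force: [-0.7, -0.4, 0.5]
gripper_width: 0.65
grip_force: 0.0
```

Request:
move_arm:
  increments:
    - [[0,0,0],[0,0,0.03],0.65]
    - [[0,0,0],[0,0,0],0.55]
    - [[0,0,0],[0,0,0],0.45]
    - [[0,0,0],[0,0,0],0.35]
    - [[0,0,0],[0,0,0],0.2]
    - [[0,0,0],[0,0,0],0.2]
    - [[0,0,0],[0,0,0],0.2]
    - [[0,0,0],[0,0,0],0.2]
  grip_force: 30

```text
t: 25.65
position: [521.8, 21.0, 28.6]
orientation: [180.0, -0.0, 80.0]
force: [-0.4, 0.5, 0.8]
gripper_width: 0.367
grip_force: 30.0
```

Request:
move_arm:
  increments:
    - [[0,0,0],[0,0,-0.1],0.2]
    - [[0,0,0],[0,0,-0.2],0.2]
    - [[0,0,0],[0,0,-0.4],0.2]
    - [[0,0,0],[0,0,-0.6],0.2]
    - [[0,0,0],[0,0,-0.4],0.2]
    - [[0,0,0],[0,0,-0.2],0.2]
    - [[0,0,0],[0,0,0],0.2]
    - [[0,0,0],[0,0,0],0.2]

```text
t: 26.32
position: [521.4, 21.1, 104.8]
orientation: [180.0, -0.0, 80.0]
force: [1.3, 0.1, -2.0]
gripper_width: 0.369
grip_force: 30.0
```

Request:
move_arm:
  increments:
    - [[0,0,0.2],[0,0,0],0.2]
    - [[0,0,0.5],[0,0,0],0.2]
    - [[0,0,0.77],[0,0,0],0.2]
    - [[0,0,0.77],[0,0,0],0.2]
    - [[0,0,0.77],[0,0,0],0.2]
    - [[0,0,0.77],[0,0,0],0.2]
    - [[0,0,0.77],[0,0,0],0.2]
    - [[0,0,0.77],[0,0,0],0.2]
    - [[0,0,0.77],[0,0,0],0.2]
    - [[0,0,0.77],[0,0,0],0.2]
    - [[0,0,0.77],[0,0,0],0.2]
    - [[0,0,0.77],[0,0,0],0.2]
    - [[0,0,0.77],[0,0,0],0.2]
    - [[0,0,0.77],[0,0,0],0.2]
    - [[0,0,0.77],[0,0,0],0.2]
    - [[0,0,0.77],[0,0,0],0.2]
    - [[0,0,0.77],[0,0,0],0.2]
    - [[0,0,0.77],[0,0,0],0.2]
    - [[0,0,0.77],[0,0,0],0.2]
    - [[0,0,0.5],[0,0,0],0.2]

```text
t: 27.98
position: [520.6, 21.2, 103.1]
orientation: [-180.0, 0.2, -6.0]
force: [0.1, -0.6, -1.4]
gripper_width: 0.373
grip_force: 30.0
```

Request:
move_arm:
  increments:
    - [[0,0,0],[0,0.2,0],0.2]
    - [[0,0,0],[0.05,0.4,0],0.2]
    - [[0,0,0],[0.05,0.6,0],0.2]
    - [[0,0,0],[0.05,0.7,0],0.2]
    - [[0,0,0],[0.05,0.7,0],0.2]
    - [[0,0,0],[0.05,0.7,0],0.2]
    - [[0,0,0],[0.05,0.7,0],0.2]
    - [[0,0,0],[0.05,0.7,0],0.2]
    - [[0,0,0],[0.05,0.7,0],0.2]
    - [[0,0,0],[0.05,0.7,0],0.2]
    - [[0,0,0],[0.05,0.7,0],0.2]
    - [[0,0,0],[0.05,0.7,0],0.2]
    - [[0,0,0],[0.05,0.6,0],0.2]
    - [[0,0,0],[0,0.4,0],0.2]
    - [[0,0,0],[0,0.26,0],0.2]
    - [[0,0,0],[0,0,0],0.2]
    - [[0,0,0],[0,0,0],0.2]
    - [[0,0,0],[0,0,0],0.2]
    - [[0,0,0],[0,0,0],0.2]

```text
t: 29.57
position: [510.3, -328.2, 104.3]
orientation: [-179.9, 0.1, -5.6]
force: [-0.5, -0.3, -1.4]
gripper_width: 0.37
grip_force: 30.0
```

```bash
python3 - <<'E'
from h import *
np.set_printoptions(precision=1,suppress=True)
a=viewer.read_camera('top')[:,:,::-1]; b=viewer.read_camera('side')[:,:,::-1]
c=cv2.resize(a[120:240,310:420],None,fx=3.5,fy=3.5,interpolation=cv2.INTER_CUBIC)
d=cv2.resize(b[60:180,250:360],None,fx=3.5,fy=3.5,interpolation=cv2.INTER_CUBIC)
cv2.imwrite('pics/tr.png',np.hstack([c,d]))
E
```

```text
(no output)
```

View pics/tr.png

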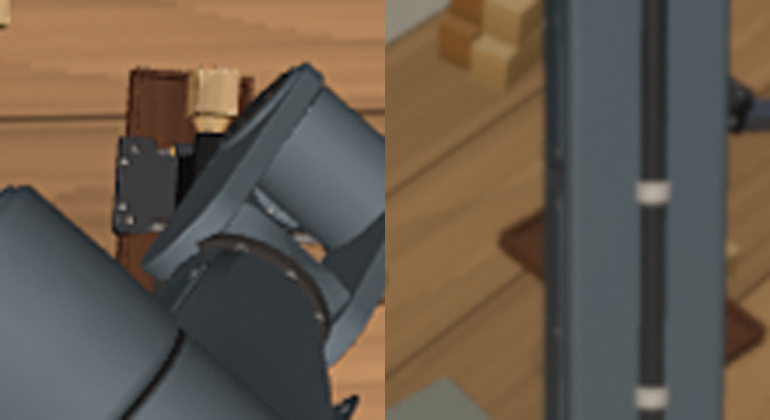

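The spindle hangs lengthwise over the tray, its far end at left-crop pixel (213,68). I check that end against the tray numerically.

```bash
python3 - <<'E'
from h import *
f=lambda x,y:((x+.5)/3.5-.5+310,(y+.5)/3.5-.5+120)
for x,y in [(190,69),(237,69),(213,69)]: print(at('top',f(x,y),127.5))
print(at('top',f(131,69),22))
E
```

```text
[ 621.56459048 -314.09868642]
[ 620.8111079  -352.92606263]
[ 621.19579486 -333.10292976]
[ 639.60404193 -287.3748737 ]
```

Request:
move_arm:
  increments:
    - [[0,0,0],[-0.04,0.04,0.2],0.2]
    - [[0,0,0],[0,0,0.4],0.2]
    - [[0,0,0],[0,0,0.4],0.2]
    - [[0,0,0],[0,0,0.4],0.2]
    - [[0,0,0],[0,0,0.3],0.2]
    - [[0,0,0],[0,0,0.2],0.2]
    - [[0,0,0],[0,0,0.1],0.2]
    - [[0,0,0],[0,0,0.1],0.2]
    - [[0,0,0],[0,0,0.05],0.2]
    - [[0,0,0],[0,0,0],0.2]
    - [[0,0,0],[0,0,0],0.2]
    - [[0,0,0],[0,0,0],0.2]

```text
t: 30.67
position: [509.1, -331.8, 19.2]
orientation: [180.0, -0.1, -5.7]
force: [-0.5, -0.2, -1.9]
gripper_width: 0.367
grip_force: 30.0
```

Request:
move_arm:
  increments:
    - [[0,0,0],[0,0,0.05],0.2]
    - [[0,0,0],[0,0,0],0.2]
    - [[0,0,0],[0,0,0],0.2]
    - [[0,0,0],[0,0,0],0.38]
    - [[0,0,0],[0,0,0],0.46]
    - [[0,0,0],[0,0,0],0.55]
    - [[0,0,0],[0,0,0],0.55]
    - [[0,0,0],[0,0,0],0.55]
    - [[0,0,0],[0,0,0],0.55]
    - [[0,0,0],[0,0,-0.2],0.55]
    - [[0,0,0],[0,0,-0.4],0.55]
    - [[0,0,0],[0,0,-0.7],0.55]
    - [[0,0,0],[0,0,-0.8],0.55]
    - [[0,0,0],[0,0,-0.9],0.55]
    - [[0,0,0],[0,0,-0.9],0.55]
    - [[0,0,0],[0,0,-0.8],0.55]
    - [[0,0,0],[0,0,-0.6],0.55]

```text
t: 32.08
position: [509.4, -332.0, 232.7]
orientation: [179.8, -0.2, -5.7]
force: [0.5, -0.1, 0.5]
gripper_width: 0.552
grip_force: 0.0
```

Request:
move_arm:
  increments:
    - [[0,0,-0.85],[0,0,0],0.65]
    - [[0,0,-0.85],[0,0,0],0.65]
    - [[0,0,-0.85],[0,0,0],0.65]
    - [[0,0,-0.85],[0,0,0],0.65]
    - [[0,0,-0.85],[0,0,0],0.65]
    - [[0,0,-0.85],[0,0,0],0.65]
    - [[0,0,-0.85],[0,0,0],0.65]
    - [[0,0,-0.85],[0,0,0],0.65]
    - [[0,0,-0.85],[0,0,0],0.65]
    - [[0,0,-0.85],[0,0,0],0.65]
    - [[0,0,-0.85],[0,0,0],0.65]
    - [[0,0,-0.85],[0,0,0],0.65]
    - [[0,0,-0.85],[0,0,0],0.65]
    - [[0,0,-0.85],[0,0,0],0.65]
    - [[0,0,-0.85],[0,0,0],0.65]
    - [[0,0,-0.85],[0,0,0],0.65]
    - [[0,0,-0.85],[0,0,0],0.65]
    - [[0,0,-0.85],[0,0,0],0.65]
    - [[0,0,-0.65],[0,0,0],0.65]
    - [[0,0,0],[0,0,0],0.65]

```text
t: 33.75
position: [508.6, -331.3, 229.1]
orientation: [180.0, 0.0, 90.0]
force: [1.1, -0.2, -0.2]
gripper_width: 0.65
grip_force: 0.0
```

Request:
move_arm:
  increments:
    - [[0,0,0],[0.5,-0.15,0],0.65]
    - [[0,0,0],[0.9,-0.15,0],0.65]
    - [[0,0,0],[0.9,-0.15,0],0.65]
    - [[0,0,0],[0.9,-0.15,0],0.65]
    - [[0,0,0],[0.9,-0.15,0],0.65]
    - [[0,0,0],[0.9,-0.15,0],0.65]
    - [[0,0,0],[0.9,-0.15,0],0.65]
    - [[0,0,0],[0.9,-0.15,0],0.65]
    - [[0,0,0],[0.9,-0.15,0],0.65]
    - [[0,0,0],[0.9,-0.15,0],0.65]
    - [[0,0,0],[0.9,-0.15,0],0.65]
    - [[0,0,0],[0.9,-0.15,0],0.65]
    - [[0,0,0],[0.9,-0.15,0],0.65]
    - [[0,0,0],[0.9,-0.15,0],0.65]
    - [[0,0,0],[0.9,-0.15,0],0.65]
    - [[0,0,0],[0.9,-0.15,0],0.65]
    - [[0,0,0],[0.9,-0.15,0],0.65]
    - [[0,0,0],[0.9,-0.15,0],0.65]
    - [[0,0,0],[0.43,-0.15,0],0.65]
    - [[0,0,0],[0.2,0,0],0.65]

```text
t: 35.42
position: [393.5, 328.3, 228.9]
orientation: [-180.0, -0.0, 90.1]
force: [-0.3, -0.4, 0.7]
gripper_width: 0.651
grip_force: 0.0
```

Request:
move_arm:
  increments:
    - [[0,0,0],[0,0,0],0.65]
    - [[0,0,0],[0,0,0],0.65]
    - [[0,0,0],[0,0,0],0.65]
    - [[0,0,0],[0,0,0],0.65]

```text
t: 35.75
position: [395.4, 324.4, 228.6]
orientation: [-180.0, 0.0, 89.8]
force: [-0.9, 0.2, 0.2]
gripper_width: 0.649
grip_force: 0.0
```

```bash
python3 - <<'E'
from h import *
a=viewer.read_camera('top')[:,:,::-1]
cv2.imwrite('pics/raw_top4.png',a)
c=cv2.resize(a[130:250,330:400],None,fx=4,fy=4,interpolation=cv2.INTER_CUBIC)
d=cv2.resize(a[130:250,110:240],None,fx=3.5,fy=4,interpolation=cv2.INTER_CUBIC)
cv2.imwrite('pics/t4.png',np.hstack([c,d]))
E
```

```text
(no output)
```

View pics/t4.png

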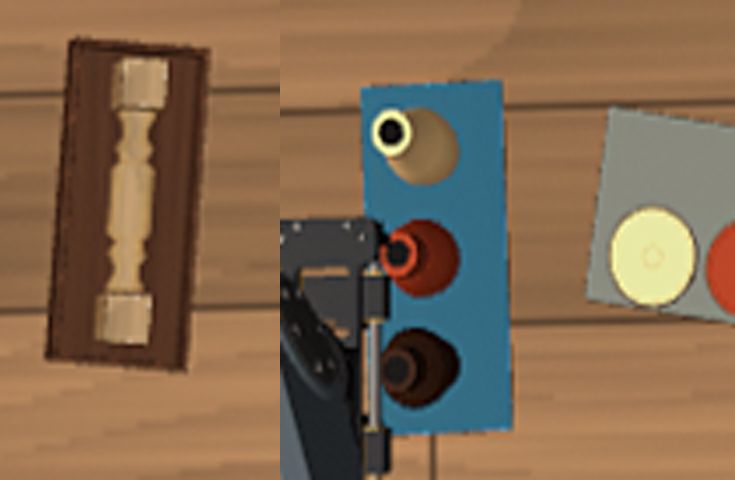

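The spindle lies flat and centred in the tray at crop pixel (132,200), and the vases are unchanged on the mat. The vases now go back, dark first.

Request:
move_arm:
  increments:
    - [[0,0,0],[0.04,-0.02,0.3],0.65]
    - [[0,0,0],[0,0,0.6],0.65]
    - [[0,0,0],[0,0,0.6],0.65]
    - [[0,0,0],[0,0,0.4],0.65]
    - [[0,0,0],[0,0,0.3],0.65]
    - [[0,0,0],[0,0,0.3],0.65]
    - [[0,0,0],[0,0,0.2],0.65]
    - [[0,0,0],[0,0,0.2],0.65]
    - [[0,0,0],[0,0,0],0.65]
    - [[0,0,0],[0,0,0],0.65]
    - [[0,0,0],[0,0,0],0.5]
    - [[0,0,0],[0,0,0],0.4]
    - [[0,0,0],[0,0,0],0.3]
    - [[0,0,0],[0,0,0],0.2]
    - [[0,0,0],[0,0,0],0.2]
    - [[0,0,0],[0,0,0],0.2]
    - [[0,0,0],[0,0,0],0.2]
  grip_force: 25

```text
t: 37.22
position: [394.2, 327.5, 112.9]
orientation: [180.0, -0.0, 90.0]
force: [-1.0, -0.3, 3.6]
gripper_width: 0.352
grip_force: 25.0
```

Request:
move_arm:
  increments:
    - [[0,0,0],[0,0,-0.3],0.2]
    - [[0,0,0],[0,0,-0.5],0.2]
    - [[0,0,0],[0,0,-0.6],0.2]
    - [[0,0,0],[0,0,-0.4],0.2]
    - [[0,0,0],[0,0,-0.2],0.2]
    - [[0,0,0],[-0.2,0.1,0],0.2]
    - [[0,0,0],[-0.4,0.1,0],0.2]
    - [[0,0,0],[-0.6,0.1,0],0.2]
    - [[0,0,0],[-0.78,0.1,0],0.2]
    - [[0,0,0],[-0.78,0.1,0],0.2]
    - [[0,0,0],[-0.78,0.1,0],0.2]
    - [[0,0,0],[-0.78,0.1,0],0.2]
    - [[0,0,0],[-0.78,0.1,0],0.2]
    - [[0,0,0],[-0.78,0.1,0],0.2]
    - [[0,0,0],[-0.78,0.1,0],0.2]
    - [[0,0,0],[-0.78,0.1,0],0.2]
    - [[0,0,0],[-0.78,0.1,0],0.2]
    - [[0,0,0],[-0.6,0.1,0],0.2]
    - [[0,0,0],[-0.4,0.1,0],0.2]
    - [[0,0,0],[-0.2,0,0],0.2]

```text
t: 38.88
position: [450.3, -52.2, 191.4]
orientation: [-180.0, 0.0, 89.8]
force: [0.7, 0.1, -3.0]
gripper_width: 0.355
grip_force: 25.0
```

Request:
move_arm:
  increments:
    - [[0,0,0],[0,0,0],0.2]
    - [[0,0,0],[0,0,0],0.2]
    - [[0,0,0],[0,0,0],0.2]
    - [[0,0,0],[0,0,0],0.2]
    - [[0,0,0],[0,0,0],0.2]

```text
t: 39.3
position: [449.7, -48.3, 192.5]
orientation: [-180.0, -0.0, 90.1]
force: [-0.1, 1.2, -2.8]
gripper_width: 0.351
grip_force: 25.0
```

Request:
move_arm:
  increments:
    - [[0,0,0],[-0.02,0.02,0.2],0.2]
    - [[0,0,0],[0,0,0.4],0.2]
    - [[0,0,0],[0,0,0.35],0.2]
    - [[0,0,0],[0,0,0.2],0.2]
    - [[0,0,0],[0,0,0.15],0.2]
    - [[0,0,0],[0,0,0.07],0.2]
    - [[0,0,0],[0,0,0.03],0.2]
    - [[0,0,0],[0,0,0],0.2]
    - [[0,0,0],[0,0,0],0.2]
    - [[0,0,0],[0,0,0],0.2]

```text
t: 40.13
position: [451.3, -50.4, 137.0]
orientation: [179.9, 0.0, 90.0]
force: [-0.4, 1.0, -3.0]
gripper_width: 0.356
grip_force: 25.0
```

Request:
move_arm:
  increments:
    - [[0,0,0],[0,0,0.04],0.2]
    - [[0,0,0],[0,0,0],0.2]
    - [[0,0,0],[0,0,0],0.35]
    - [[0,0,0],[0,0,0],0.45]
    - [[0,0,0],[0,0,0],0.65]
    - [[0,0,0],[0,0,0],0.65]
    - [[0,0,0],[0,0,0],0.65]
    - [[0,0,0],[0,0,-0.2],0.65]
    - [[0,0,0],[0,0,-0.4],0.65]
    - [[0,0,0],[0,0,-0.6],0.65]
    - [[0,0,0],[0,0,-0.6],0.65]
    - [[0,0,0],[0,0,-0.4],0.65]

```text
t: 41.13
position: [451.6, -50.4, 225.5]
orientation: [179.8, 0.1, 90.0]
force: [1.1, 0.3, -0.7]
gripper_width: 0.647
grip_force: 0.0
```

Request:
move_arm:
  increments:
    - [[0,0,0],[0.4,0.05,0],0.65]
    - [[0,0,0],[0.8,0.05,0],0.65]
    - [[0,0,0],[0.9,0.06,0],0.65]
    - [[0,0,0],[0.9,0.06,0],0.65]
    - [[0,0,0],[0.9,0.06,0],0.65]
    - [[0,0,0],[0.9,0.06,0],0.65]
    - [[0,0,0],[0.9,0.06,0],0.65]
    - [[0,0,0],[0.9,0.06,0],0.65]
    - [[0,0,0],[0.9,0.06,0],0.65]
    - [[0,0,0],[0.9,0.06,0],0.65]
    - [[0,0,0],[0.6,0.05,0],0.65]
    - [[0,0,0],[0.44,0.05,0],0.65]
    - [[0,0,0],[0,0,0],0.65]
    - [[0,0,0],[0,0,0],0.65]
    - [[0,0,0],[0,0,0],0.65]
    - [[0,0,0],[0,0,0],0.65]

```text
t: 42.47
position: [478.0, 326.1, 223.1]
orientation: [-180.0, 0.0, 89.9]
force: [-0.1, -0.4, -1.1]
gripper_width: 0.649
grip_force: 0.0
```

Request:
move_arm:
  increments:
    - [[0,0,0],[0.05,0,0.3],0.65]
    - [[0,0,0],[0,0,0.6],0.65]
    - [[0,0,0],[0,0,0.6],0.65]
    - [[0,0,0],[0,0,0.5],0.65]
    - [[0,0,0],[0,0,0.4],0.65]
    - [[0,0,0],[0,0,0.3],0.65]
    - [[0,0,0],[0,0,0.2],0.65]
    - [[0,0,0],[0,0,0.2],0.65]
    - [[0,0,0],[0,0,0],0.65]
    - [[0,0,0],[0,0,0],0.65]
    - [[0,0,0],[0,0,0],0.5]
    - [[0,0,0],[0,0,0],0.4]
    - [[0,0,0],[0,0,0],0.3]
    - [[0,0,0],[0,0,0],0.2]
    - [[0,0,0],[0,0,0],0.2]
    - [[0,0,0],[0,0,0],0.2]
    - [[0,0,0],[0,0,0],0.2]

```text
t: 43.88
position: [478.2, 329.5, 99.3]
orientation: [180.0, -0.0, 90.0]
force: [-0.4, 0.1, 3.0]
gripper_width: 0.352
grip_force: 25.0
```

Request:
move_arm:
  increments:
    - [[0,0,0],[0,0,-0.3],0.2]
    - [[0,0,0],[0,0,-0.5],0.2]
    - [[0,0,0],[0,0,-0.6],0.2]
    - [[0,0,0],[0,0,-0.4],0.2]
    - [[0,0,0],[0,0,-0.2],0.2]
    - [[0,0,0],[-0.2,-0.02,0],0.2]
    - [[0,0,0],[-0.4,-0.03,0],0.2]
    - [[0,0,0],[-0.6,-0.03,0],0.2]
    - [[0,0,0],[-0.7,-0.03,0],0.2]
    - [[0,0,0],[-0.7,-0.03,0],0.2]
    - [[0,0,0],[-0.7,-0.03,0],0.2]
    - [[0,0,0],[-0.7,-0.03,0],0.2]
    - [[0,0,0],[-0.7,-0.03,0],0.2]
    - [[0,0,0],[-0.7,-0.03,0],0.2]
    - [[0,0,0],[-0.6,-0.03,0],0.2]
    - [[0,0,0],[-0.6,-0.03,0],0.2]
    - [[0,0,0],[-0.4,-0.03,0],0.2]
    - [[0,0,0],[-0.18,0,0],0.2]

```text
t: 45.38
position: [462.5, 40.0, 177.7]
orientation: [-179.8, 0.0, 89.8]
force: [-0.9, 0.2, -2.4]
gripper_width: 0.353
grip_force: 25.0
```

Request:
move_arm:
  increments:
    - [[0,0,0],[0,0,0],0.2]
    - [[0,0,0],[0,0,0],0.2]
    - [[0,0,0],[0,0,0],0.2]
    - [[0,0,0],[0,0,0],0.2]
    - [[0,0,0],[0,0,0],0.2]
    - [[0,0,0],[0,0,0],0.2]

```text
t: 45.88
position: [464.0, 42.9, 178.9]
orientation: [180.0, -0.0, 90.1]
force: [0.1, -0.3, -2.3]
gripper_width: 0.354
grip_force: 25.0
```

Request:
move_arm:
  increments:
    - [[0,0,0],[-0.02,0,0.2],0.2]
    - [[0,0,0],[0,0,0.4],0.2]
    - [[0,0,0],[0,0,0.35],0.2]
    - [[0,0,0],[0,0,0.2],0.2]
    - [[0,0,0],[0,0,0.15],0.2]
    - [[0,0,0],[0,0,0.07],0.2]
    - [[0,0,0],[0,0,0.03],0.2]
    - [[0,0,0],[0,0,0],0.2]
    - [[0,0,0],[0,0,0],0.2]
    - [[0,0,0],[0,0,0],0.2]

```text
t: 46.72
position: [464.5, 41.3, 123.4]
orientation: [179.9, 0.0, 90.0]
force: [-0.6, 0.1, -0.6]
gripper_width: 0.352
grip_force: 25.0
```

Request:
move_arm:
  increments:
    - [[0,0,0],[0,0,0.04],0.2]
    - [[0,0,0],[0,0,0],0.2]
    - [[0,0,0],[0,0,0],0.35]
    - [[0,0,0],[0,0,0],0.45]
    - [[0,0,0],[0,0,0],0.65]
    - [[0,0,0],[0,0,0],0.65]
    - [[0,0,0],[0,0,0],0.65]
    - [[0,0,0],[0,0,-0.2],0.65]
    - [[0,0,0],[0,0,-0.4],0.65]
    - [[0,0,0],[0,0,-0.6],0.65]
    - [[0,0,0],[0,0,-0.6],0.65]
    - [[0,0,0],[0,0,-0.6],0.65]
    - [[0,0,0],[0,0,-0.4],0.65]

```text
t: 47.8
position: [464.8, 41.3, 236.1]
orientation: [179.8, 0.0, 90.0]
force: [-0.4, -0.4, -0.2]
gripper_width: 0.654
grip_force: 0.0
```

Request:
move_arm:
  increments:
    - [[0,0,0],[0.4,0.15,0],0.65]
    - [[0,0,0],[0.8,0.25,0],0.65]
    - [[0,0,0],[0.85,0.3,0],0.65]
    - [[0,0,0],[0.85,0.3,0],0.65]
    - [[0,0,0],[0.85,0.3,0],0.65]
    - [[0,0,0],[0.85,0.3,0],0.65]
    - [[0,0,0],[0.85,0.3,0],0.65]
    - [[0,0,0],[0.75,0.3,0],0.65]
    - [[0,0,0],[0.6,0.17,0],0.65]
    - [[0,0,0],[0.35,0.1,0],0.65]
    - [[0,0,0],[0,0,0],0.65]
    - [[0,0,0],[0,0,0],0.65]
    - [[0,0,0],[0,0,0],0.65]
    - [[0,0,0],[0,0,0],0.65]
    - [[0,0,0],[0,0,0],0.65]

```text
t: 49.05
position: [562.8, 326.1, 233.7]
orientation: [-180.0, 0.0, 89.9]
force: [-0.5, -0.0, 0.6]
gripper_width: 0.649
grip_force: 0.0
```

Request:
move_arm:
  increments:
    - [[0,0,0],[0.03,0.01,0.3],0.65]
    - [[0,0,0],[0,0,0.5],0.65]
    - [[0,0,0],[0,0,0.5],0.65]
    - [[0,0,0],[0,0,0.5],0.65]
    - [[0,0,0],[0,0,0.3],0.65]
    - [[0,0,0],[0,0,0.3],0.65]
    - [[0,0,0],[0,0,0.2],0.65]
    - [[0,0,0],[0,0,0.14],0.65]
    - [[0,0,0],[0,0,0],0.65]
    - [[0,0,0],[0,0,0],0.65]
    - [[0,0,0],[0,0,0],0.5]
    - [[0,0,0],[0,0,0],0.4]
    - [[0,0,0],[0,0,0],0.3]
    - [[0,0,0],[0,0,0],0.2]
    - [[0,0,0],[0,0,0],0.2]
    - [[0,0,0],[0,0,0],0.2]
    - [[0,0,0],[0,0,0],0.2]

```text
t: 50.47
position: [563.4, 328.6, 124.1]
orientation: [180.0, -0.0, 90.0]
force: [-0.9, -0.1, 1.9]
gripper_width: 0.352
grip_force: 25.0
```

Request:
move_arm:
  increments:
    - [[0,0,0],[0,0,-0.3],0.2]
    - [[0,0,0],[0,0,-0.5],0.2]
    - [[0,0,0],[0,0,-0.6],0.2]
    - [[0,0,0],[0,0,-0.4],0.2]
    - [[0,0,0],[0,0,-0.2],0.2]
    - [[0,0,0],[-0.2,-0.1,0],0.2]
    - [[0,0,0],[-0.4,-0.2,0],0.2]
    - [[0,0,0],[-0.6,-0.25,0],0.2]
    - [[0,0,0],[-0.7,-0.3,0],0.2]
    - [[0,0,0],[-0.7,-0.3,0],0.2]
    - [[0,0,0],[-0.7,-0.3,0],0.2]
    - [[0,0,0],[-0.6,-0.3,0],0.2]
    - [[0,0,0],[-0.5,-0.25,0],0.2]
    - [[0,0,0],[-0.4,-0.1,0],0.2]
    - [[0,0,0],[-0.2,-0.1,0],0.2]
    - [[0,0,0],[0,0,0],0.2]
    - [[0,0,0],[0,0,0],0.2]
    - [[0,0,0],[0,0,0],0.2]
    - [[0,0,0],[0,0,0],0.2]
    - [[0,0,0],[0,0,0],0.2]

```text
t: 52.13
position: [475.6, 129.4, 203.7]
orientation: [180.0, -0.0, 90.0]
force: [0.6, -0.2, -2.1]
gripper_width: 0.35
grip_force: 25.0
```

Request:
move_arm:
  increments:
    - [[0,0,0],[0,0,0.2],0.2]
    - [[0,0,0],[0,0,0.4],0.2]
    - [[0,0,0],[0,0,0.35],0.2]
    - [[0,0,0],[0,0,0.2],0.2]
    - [[0,0,0],[0,0,0.15],0.2]
    - [[0,0,0],[0,0,0.07],0.2]
    - [[0,0,0],[0,0,0.03],0.2]
    - [[0,0,0],[0,0,0],0.2]
    - [[0,0,0],[0,0,0],0.2]
    - [[0,0,0],[0,0,0],0.2]

```text
t: 52.97
position: [475.8, 128.6, 148.3]
orientation: [179.9, -0.0, 90.0]
force: [0.1, -0.8, -1.4]
gripper_width: 0.352
grip_force: 25.0
```

Request:
move_arm:
  increments:
    - [[0,0,0],[0,0,0.04],0.2]
    - [[0,0,0],[0,0,0],0.2]
    - [[0,0,0],[0,0,0],0.35]
    - [[0,0,0],[0,0,0],0.45]
    - [[0,0,0],[0,0,0],0.65]
    - [[0,0,0],[0,0,0],0.65]
    - [[0,0,0],[0,0,0],0.65]
    - [[0,0,0],[0,0,-0.2],0.65]
    - [[0,0,0],[0,0,-0.4],0.65]
    - [[0,0,0],[0,0,-0.6],0.65]
    - [[0,0,0],[0,0,-0.6],0.65]
    - [[0,0,0],[0,0,-0.6],0.65]
    - [[0,0,0],[0.5,0,0],0.65]
    - [[0,0,0],[0.9,0,0],0.65]
    - [[0,0,0],[0.9,0,0],0.65]
    - [[0,0,0],[0.9,0,0],0.65]
    - [[0,0,0],[0.9,0,0],0.65]
    - [[0,0,0],[0.8,0,0],0.65]
    - [[0,0,0],[0.4,0,0],0.65]
    - [[0,0,0],[0,0,0],0.65]

```text
t: 54.63
position: [475.2, 344.2, 242.8]
orientation: [179.9, -0.1, 90.2]
force: [0.8, -0.2, -0.9]
gripper_width: 0.65
grip_force: 0.0
```

```bash
python3 - <<'E'
from h import *
im=viewer.read_camera('top')[:,:,::-1]; s=viewer.read_camera('side')[:,:,::-1]
cv2.imwrite('pics/raw_top9.png',im)
a=cv2.resize(im[150:225,192:302],None,fx=7,fy=7,interpolation=cv2.INTER_CUBIC)
cv2.imwrite('pics/fin_t.png',a)
E
```

```text
(no output)
```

View pics/fin_t.png

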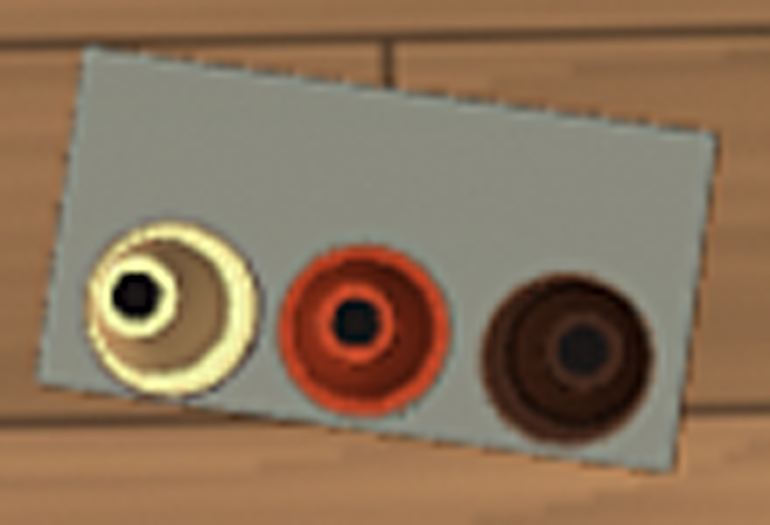

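```bash
python3 - <<'E'
from h import *
np.set_printoptions(precision=1,suppress=True)
S0=dict(pale=(475.5,127.4),red=(464.3,41.3),dark=(450.1,-49.3))
for k,p,z in [('pale',(136,294),176),('red',(357,322),151),('dark',(583,350),164)]:
    q=at('top',T(*p),z); print(k,q,q-S0[k])
E
```

```text
pale [475.9 127. ] [ 0.4 -0.4]
red [464.   40.1] [-0.3 -1.2]
dark [450.7 -50.8] [ 0.6 -1.5]
```

The last picture shows each vase upright on the slice of its own wood, with necks at crop pixels (136,294), (357,322) and (583,350). All are within 2 mm of centre and the arm is clear.

Request:
move_arm:
  increments:
    - [[0,0,0],[0,0,0],0.65]
    - [[0,0,0],[0,0,0],0.65]
    - [[0,0,0],[0,0,0],0.65]
    - [[0,0,0],[0,0,0],0.65]

```text
t: 55.07
position: [475.7, 339.6, 242.3]
orientation: [-180.0, 0.0, 89.9]
force: [-0.4, 0.7, 0.0]
gripper_width: 0.654
grip_force: 0.0
```

```bash
python3 -c "
from workcell import robot
print(robot.hand_in())"
```

```text
the job is handed in; nothing more can be done
None
```

I handed the job in at about 55 s of the 136 s allowed, with no verdict shown: the spindle lay lengthwise in the tray when last seen, and the final picture has each vase upright on its own slice, within 2 mm of centre.

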